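Sort biscuit-fired dishes by shape into drying trays

ROBOT

A 6-joint arm with a two-finger parallel gripper is mounted at the origin on the work surface. World frame = base frame: x ahead of the robot, y to its left, z up, the work surface at z = 0. Lengths are in m, angles in rad, forces in N, time in s.
With the tool pointing down it reaches from about 0.35 to 0.975 m from the base axis. Payload 4.9 kg.
Tool frame: the origin (TCP) lies midway between the tips of the shut fingers; the grasp point (between the pads) lies 19 mm behind it; z points along the fingers, y is the direction in which the jaws open and shut (so a half turn about z gives the same grasp; the last joint's range is limited). The gripper opens to 85 mm and grips with 20 to 120 N. Pads are 22 mm wide; open, the fingers measure 114 mm over their backs; the gripper's body (76 mm by 85 mm) begins 54 mm behind the grasp point. The pads swing forward as they close: fully open they stand 13 mm farther back than shut.
Start: joints at [-1.418, 0.053, 1.613, -0, 1.476, -0.119], TCP at [0.168, -0.602, 0.231] pointing down, gripper open.
Joint ranges: [-3.01, 3.01], [-1.01, 2.22], [0.06, 2.58], [-1.02, 4.17], [0.09, 2.62], [-3.14, 3.14]. Speed limits (rad/s): [2.57, 2.57, 3.14, 3.14, 3.14, 3.14].

INTERFACE

Orientations are given as a rotation vector (axis times angle).
In Python, from station import ctrl gives the robot as it stands.
- The arm moves only by the tool play_rows, never from a script. Its argument "motion" is a list that holds one entry, the list of rows, each a list of 7 numbers: the closure, from -1 (fully open) to 1 (shut), then the shift along the tool's x, y, z in cm, then the turn, a rotation vector about the tool's x, y, z in degrees. A call has 1 to 20 rows; each row is the pose to reach, as a shift and turn from the pose measured when the call began, along the tool's axes at that moment; what a row does not reach only later rows make up. A row lasts 1/8 s, in which the tool goes at most 62.5 mm and 10.7 degrees, less where a joint would pass 70% of its speed; a pose out of reach is approached as far as the arm can. A call with a gripper value outside its range is refused whole. The fingers move at their own pace and stop on an object; "newtons" is the grip in N (left out, the last holds). Time passes only in rows, so rows that repeat a pose let the fingers close. It gives the time, the measured TCP pose, the force and the opening at its end, in the units of the state.
- ctrl.get_obs(): the state, without advancing time (a new reading comes with each control period).
- ctrl.get_image(name): name is "scene" or "top" or "wrist"; returns a dict with "color" (384x512x3 uint8, red, green, blue), "mtx" (3x3 intrinsics, pixels), "T" (4x4, takes a point from camera to world coordinates). Camera axes: x right, y up, looking along -z (the intrinsics and any distortion apply to the point x, -y, -z); pixel columns grow to the right and rows downward; lengths in m; the calibration is good to about 2 mm. A picture is of the moment at which its call begins. There is no depth.
- ctrl.finish_job(): hands the job in, once; it reports no verdict.
The state is a dict: "t": time; "q": joint angles; "dq": joint speeds; "effort": joint torques, N m; "tool_pos": TCP position; "tool_rot": TCP orientation; "contact_force": force on the tool from outside, world axes, zero at the start; "wrist_torque": the same for the moment, N m; "opening": finger opening in m.
Only numpy, scipy, OpenCV 4.12 (cv2) and the standard library are available. Lean on these libraries where they do the work, as an engineer would, in place of code of your own. Each camera call takes 0.05 s, during which the arm holds its last target.

TASK

Sort the three white dishes on the plywood board into the two grey trays by shape: both round ones into the tray whose end sample is round, the oval one into the tray whose end sample is oval. The biscuit ware is brittle, so slide each dish along the board and down the small step into its tray, without lifting, tipping or stacking it. In each tray push the dishes on, rounds touching each other, until they have shoved the sliding wooden stop back by about one centimetre, two at the most, with every dish lying flat and wholly inside; leave the jar, mould, sanding block and file where they are.

Things in the scene. Friction and masses are not known exactly. Their poses are not given: they have to be found in the camera images.
- board: Fixed plywood board, 320 mm (x) by 400 mm (y), 12 thick, carrying the dishes. Origin: centre of its underside, on the bench. Its y axis points to the trays: their open ends lie about 5 mm beyond its y = +200 edge, axes parallel to the board's, centres at x = -59 and +59 mm (which is which changes). Turned by a few degrees at most.
- tray_round: Fixed grey open-topped tray along y, for the two round dishes, one behind the other; a fixed white round sample dish stands on the wooden ledge beyond its +y end (ledge y 140 to 234, 30 high, sample to 60 mm). Origin: centre of its underside, on the bench. Inside 100 wide (x), walls 6 thick, 32 high, floor 5 thick (7 mm below the board top). 280 long: open end, no lip, at y = -140, facing the board. A sliding stop stands across the inside; its place varies.
- tray_oval: Fixed grey open-topped tray along y, for the oval dish; a fixed white oval sample dish stands on the wooden ledge beyond its +y end (ledge y 140 to 234, 30 high, sample to 60 mm). Origin: centre of its underside, on the bench. Inside 100 wide (x), walls 6 thick, 32 high, floor 5 thick (7 mm below the board top). 280 long: open end, no lip, at y = -140, facing the board. A sliding stop stands across the inside; its place varies.
- stop_round (a joint): Travel (m) of the dark wood sliding stop in the round tray (90 wide, 16 thick, top 45 mm above bench, brass button on top): 0 at start, grows as it is pushed to +y, ends at 0.045. No spring: resists with about 5 N of friction and stays where left (a dish alone slides with 1 to 2 N). Its start is not reported: front face 180 to 220 mm from the tray's open end, to be felt or seen.
- stop_oval (a joint): Travel (m) of the dark wood sliding stop in the oval tray (90 wide, 16 thick, top 45 mm above bench, brass button on top): 0 at start, grows as it is pushed to +y, ends at 0.045. No spring: resists with about 5 N of friction and stays where left (a dish alone slides with 1 to 2 N). Its start is not reported: front face 150 to 210 mm from the tray's open end, to be felt or seen.
- round_a: One of two like round dishes, white unglazed porcelain, open at the top: 84 mm diameter, 28 high (rim bead to 30), upright wall 4.5 thick (75 wide inside), flat floor 5 thick. About 0.16 kg (varies). Origin: centre of the underside, z up. Starts on the board; fingertips lowered inside can drag it by its wall.
- round_b: One of two like round dishes, white unglazed porcelain, open at the top: 84 mm diameter, 28 high (rim bead to 30), upright wall 4.5 thick (75 wide inside), flat floor 5 thick. About 0.16 kg (varies). Origin: centre of the underside, z up. Starts on the board; fingertips lowered inside can drag it by its wall.
- oval: The oval dish, white unglazed porcelain, open at the top: 120 mm long (its y), 70 wide (x), straight sides 50 long, half-round ends, 28 high (rim bead to 30), upright wall 4.5 thick (61 wide, 111 long inside), flat floor 5 thick. About 0.18 kg (varies). Origin: centre of the underside. Starts on the board, long axis within 30 degrees of the board's y.
- jar: Bystander: small closed white jar, 32 mm diameter, 62 mm high, loose, near the board's far (+x) edge. Origin: centre of its underside.
- mould: Bystander: off-white plaster mould, 32 x 70 x 35 mm high, loose, near the board's far (+x) edge. Origin: centre of its underside.
- sanding_block: Bystander: cork sanding block, 34 x 70 x 24 mm high, loose, near the board's near (-x) edge. Origin: centre of its underside.
- file: Bystander: file with wooden handle, 133 mm long along y, 12 mm wide and high, loose, near the board's near (-x) edge. Origin: on its underside near the middle.
Not all that is in view belongs to the job. Leave any green look-alike of the round_a alone.

How it is judged:
By the outcome, as a careful person would: the job done as asked, in the order asked, and still so for the second after the job is handed in, with the robot touching nothing.
It also fails if it takes over 70 s, if anything falls off the work surface, if the arm or the gripper's body presses on something with over 40 N, if the wrist force passes 120 N, or if a joint passes its speed limit or range.

## Working session

There is one attempt and no reset: what is moved stays moved. The work goes in short steps, Python scripts to look and compute and a tool call to move; the robot and the scene stay as the last step left them, time stands still between calls to the robot, and variables do not carry over. Pictures are saved under pics/ and viewed, and the job is handed in when it is done.

Besides the shell and the picture viewer there is one more tool, called after "Call:" by a JSON object that holds its "api" and its "payload", one argument or row to a line. play_rows: Moves the arm, as the interface text tells. Its arguments: {"type":"object","properties":{"motion":{"type":"array"},"newtons":{"type":"number"}},"required":["motion"]}

```bash
mkdir -p pics; ls; python3 - <<'E'
from station import ctrl
import cv2
o=ctrl.get_obs()
for k in ("t","tool_pos","tool_rot","contact_force","opening"): print(k,o[k])
for n in("scene","top","wrist"):
    im=ctrl.get_image(n); cv2.imwrite(f"pics/{n}0.png",im["color"][:,:,::-1]); print(n,im["mtx"],im["T"].round(4) if hasattr(im["T"],'round') else im["T"])
E
```

```text
pics
t 0.0
tool_pos [ 0.16769196 -0.60145377  0.23005294]
tool_rot [-3.11059842e+00 -4.25286708e-01  6.26053841e-05]
contact_force [-0.33331934  0.29772556  0.42031745]
opening 0.08534160827285106
scene [[427.8166533    0.         266.26505906]
 [  0.         427.8166533  186.86013307]
 [  0.           0.           1.        ]] [[ 0.575  -0.4778  0.6641  1.2825]
 [ 0.818   0.3187 -0.4789 -0.5903]
 [ 0.0172  0.8186  0.5741  0.7269]
 [ 0.      0.      0.      1.    ]]
top [[376.82418413   0.         247.92057153]
 [  0.         376.82418413 189.38365833]
 [  0.           0.           1.        ]] [[-0.0127  0.9859 -0.1668  0.3544]
 [-0.9999 -0.011   0.0115 -0.0261]
 [ 0.0095  0.1669  0.9859  0.9082]
 [ 0.      0.      0.      1.    ]]
wrist [[325.61950739   0.         257.63046437]
 [  0.         325.61950739 190.3969436 ]
 [  0.           0.           1.        ]] [[ 0.268   0.9186  0.2905  0.2418]
 [-0.9634  0.256   0.0794 -0.5818]
 [-0.0014 -0.3012  0.9536  0.3726]
 [ 0.      0.      0.      1.    ]]
```

View pics/scene0.png

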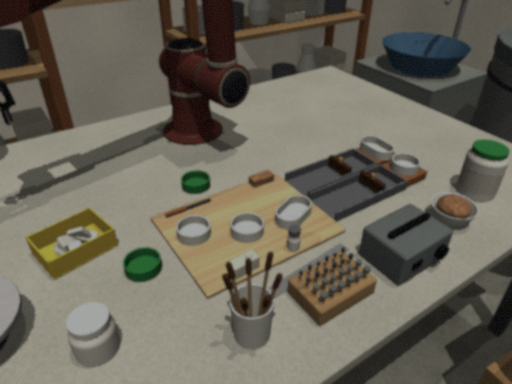

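View pics/top0.png

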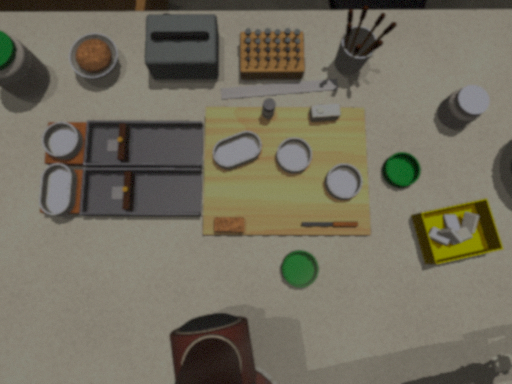

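```bash
cat > h.py <<'E'
from station import ctrl
import numpy as np, cv2
def cast(im,uv,z):
    K=np.array(im["mtx"]);T=np.array(im["T"]);uv=np.atleast_2d(uv).astype(float)
    d=np.c_[(uv[:,0]-K[0,2])/K[0,0],-(uv[:,1]-K[1,2])/K[1,1],-np.ones(len(uv))]@T[:3,:3].T
    o=T[:3,3]; return o+d*((z-o[2])/d[:,2])[:,None]
def proj(im,P):
    K=np.array(im["mtx"]);T=np.array(im["T"]);c=(np.atleast_2d(P)-T[:3,3])@T[:3,:3]
    return np.c_[K[0,2]+K[0,0]*c[:,0]/-c[:,2],K[1,2]-K[1,1]*c[:,1]/-c[:,2]]
def save(name,c,box=None,s=1):
    if box: c=c[box[1]:box[3],box[0]:box[2]]
    c=cv2.convertScaleAbs(cv2.resize(c,None,fx=s,fy=s,interpolation=cv2.INTER_CUBIC),alpha=1.4)
    cv2.imwrite("pics/"+name+".png",c[:,:,::-1])
E
python3 - <<'E'
from h import *
im=ctrl.get_image("top");c=im["color"]
save("topcrop",c,(30,90,380,245),2.28)
hsv=cv2.cvtColor(c,cv2.COLOR_RGB2HSV)
for (x,y) in [(240,150),(293,155),(343,183),(265,180),(325,220),(60,140),(60,185),(120,150),(270,300),(150,150),(325,111)]: print((x,y),hsv[y,x])
E
```

```text
(240, 150) [114   9 142]
(293, 155) [125  11 143]
(343, 183) [125  10 146]
(265, 180) [ 25  97 139]
(325, 220) [ 24  98 136]
(60, 140) [114   9 143]
(60, 185) [116  12 145]
(120, 150) [  8 144  55]
(270, 300) [ 23  38 133]
(150, 150) [ 9 21 87]
(325, 111) [ 34  13 139]
```

View pics/topcrop.png

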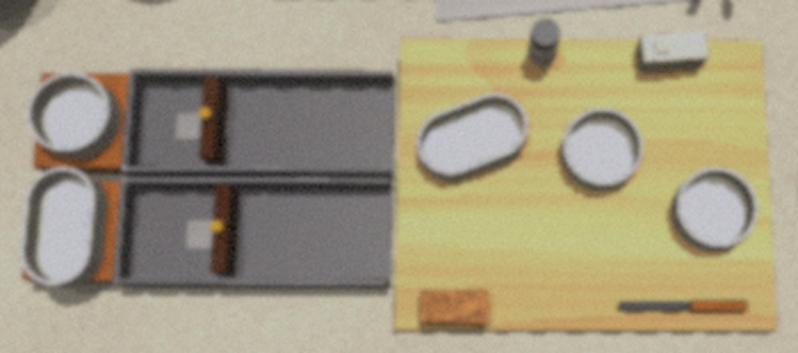

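```bash
cat > m.py <<'E'
from h import *
def board(im):
    hsv=cv2.cvtColor(cv2.GaussianBlur(im["color"],(3,3),0),cv2.COLOR_RGB2HSV)
    m=((hsv[...,0]>14)&(hsv[...,0]<32)&(hsv[...,1]>70)&(hsv[...,2]>90)).astype(np.uint8)*255
    m[:, :190]=0; m[:,380:]=0; m[:95]=0; m[245:]=0
    cs,_=cv2.findContours(m,cv2.RETR_EXTERNAL,cv2.CHAIN_APPROX_NONE); k=max(cs,key=cv2.contourArea)
    return m,cv2.convexHull(k)
def dishes(im,hull,z=.042):
    hsv=cv2.cvtColor(cv2.GaussianBlur(im["color"],(3,3),0),cv2.COLOR_RGB2HSV)
    roi=np.zeros(hsv.shape[:2],np.uint8);cv2.fillConvexPoly(roi,hull,255)
    m=((hsv[...,1]<48)&(hsv[...,2]>60)&(roi>0)).astype(np.uint8)*255
    cs,_=cv2.findContours(m,cv2.RETR_EXTERNAL,cv2.CHAIN_APPROX_NONE)
    for k in cs:
        if cv2.contourArea(k)<60: continue
        w=cast(im,k[:,0],z)[:,:2]; r=cv2.minAreaRect((w*1000).astype(np.float32))
        print("px",cv2.minAreaRect(k)[0],"world rect mm",np.round(r[0],1),np.round(r[1],1),round(r[2],1))
E
python3 - <<'E'
from m import *
im=ctrl.get_image("top")
m,h=board(im)
w=cast(im,h[:,0],.012)[:,:2]*1000
r=cv2.minAreaRect(w.astype(np.float32));print("board",r,cv2.boxPoints(r))
dishes(im,h)
for n,u,z in [("stopR top front edge up",(129,124),.045),("stopR front low",(129,160),.045),("stopO",(133,170),.045),("stopO",(133,211),.045),("tray end R",(203,122),.032),("tray end R",(203,165),.032),("tray end O",(201,171),.032),("tray end O low",(201,214),.032),("tray far",(87,123),.032)]:
    print(n,cast(im,u,z)[0].round(4))
im2=ctrl.get_image("scene")
save("sc1",im2["color"],(270,120,440,230),4.5)
save("top2",im["color"],(75,110,215,225),5)
E
```

```text
board ((555.30712890625, -128.8624267578125), (398.72186279296875, 319.51898193359375), 89.29717254638672) [[ 393.11423  -326.2487  ]
 [ 712.60913  -330.16803 ]
 [ 717.5        68.523834]
 [ 398.00513    72.44318 ]]
px (344.0, 181.0) world rect mm [ 518.7 -261.8] [85.3 81.2] 89.4
px (294.0, 155.0) world rect mm [ 582.8 -146.6] [80.9 83.4] 88.5
px (236.8275909423828, 149.06895446777344) world rect mm [598.6 -11.3] [ 73.5 118.6] 21.7
px (325.0, 112.5) world rect mm [ 687.6 -225.3] [68.7 28. ] 89.5
stopR top front edge up [0.6618 0.2456 0.045 ]
stopR front low [0.5735 0.2421 0.045 ]
stopO [0.5494 0.2318 0.045 ]
stopO [0.4531 0.2282 0.045 ]
tray end R [0.6699 0.0707 0.032 ]
tray end R [0.5627 0.0699 0.032 ]
tray end O [0.5482 0.0746 0.032 ]
tray end O low [0.4457 0.0738 0.032 ]
tray far [0.6699 0.3511 0.032 ]
```

View pics/top2.png

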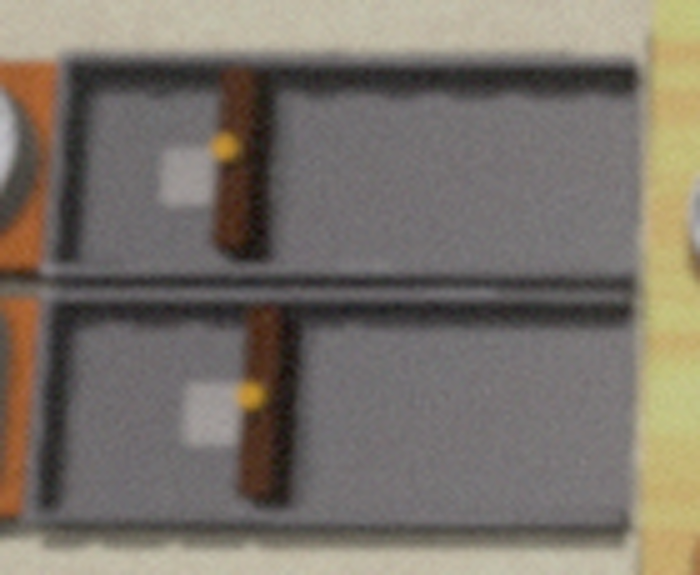

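```bash
cat >> h.py <<'E'
from scipy.spatial.transform import Rotation as Ro
def plan(pos,jaw_deg,flip=False):
    "shift cm / turn deg in current tool axes to get TCP at pos, pointing down, tool y at jaw_deg from world x"
    o=ctrl.get_obs();R=Ro.from_rotvec(o["tool_rot"]);a=np.radians(jaw_deg)
    best=None
    for s in (0,np.pi):
        y=np.array([np.cos(a+s),np.sin(a+s),0]);z=np.array([0,0,-1.]);x=np.cross(y,z)
        t=(R.inv()*Ro.from_matrix(np.c_[x,y,z])).as_rotvec(degrees=True)
        if best is None or (np.linalg.norm(t)<np.linalg.norm(best))!=flip: best=t
    return R.inv().apply(np.array(pos)-o["tool_pos"])*100,best
def st():
    o=ctrl.get_obs();R=Ro.from_rotvec(o["tool_rot"]).as_matrix()
    print("t",round(o["t"],2),"tcp",np.round(o["tool_pos"],4),"F",np.round(o["contact_force"],1),"open",round(o["opening"],4),"q",np.round(o["q"],2));print("tool x",R[:,0].round(3),"y",R[:,1].round(3),"jaw deg",np.degrees(np.arctan2(R[1,1],R[0,1])).round(1))
E
python3 - <<'E'
from h import *
st()
im=ctrl.get_image("top")
for u,z in [((125.3,141),.045),((128.8,141),.005),((131,191),.045),((133.5,191),.005)]: print(u,z,cast(im,u,z)[0].round(4))
print(plan((.5986,-.0113,.12),111.7)); print(plan((.5986,-.0113,.12),111.7,True))
c=im["color"].copy(); sc=ctrl.get_image("scene"); d=sc["color"].copy()
def stad(cx,cy,psi):
    t=np.linspace(0,np.pi,30)
    L=np.r_[np.c_[35*np.cos(t),25+35*np.sin(t)],np.c_[-35*np.cos(t),-25-35*np.sin(t)]]/1000
    a=np.radians(psi);return L@np.array([[np.cos(a),np.sin(a)],[-np.sin(a),np.cos(a)]])+[cx,cy]
def circ(cx,cy):
    t=np.linspace(0,2*np.pi,60);return np.c_[cx+.042*np.cos(t),cy+.042*np.sin(t)]
for P in (stad(.5986,-.0113,21.7),circ(.5828,-.1466),circ(.5187,-.2618)):
  for z in(.042,):
    P3=np.c_[P,np.full(len(P),z)]
    for I,A in((im,c),(sc,d)): cv2.polylines(A,[(proj(I,P3)*16).round().astype(np.int32)],True,(255,0,0),1,cv2.LINE_AA,4)
a=cv2.resize(c[120:210,205:375],None,fx=4,fy=4);b=cv2.resize(d[180:255,165:335],None,fx=4,fy=4)
cv2.imwrite("pics/ov.png",cv2.convertScaleAbs(np.vstack([a,b])[:600],alpha=1.4)[:,:,::-1])
E
```

```text
t 0.3 tcp [ 0.1678 -0.6018  0.2309] F [-0.4 -0.6 -0.1] open 0.0853 q [-1.42  0.05  1.61 -0.    1.48 -0.12]
tool x [0.963 0.268 0.   ] y [ 0.268 -0.963 -0.001] jaw deg -74.4
(125.3, 141) 0.045 [0.6198 0.2527 0.045 ]
(128.8, 141) 0.005 [0.6321 0.2569 0.005 ]
(131, 191) 0.045 [0.4997 0.2345 0.045 ]
(133.5, 191) 0.005 [0.5063 0.2406 0.005 ]
(array([ 57.35587225, -45.32310513,  11.12774106]), array([-0.02459576, -0.00709543, -6.12762535]))
(array([ 57.35587225, -45.32310513,  11.12774106]), array([-1.07763319e-02,  3.73553120e-02,  1.73872370e+02]))
```

View pics/ov.png

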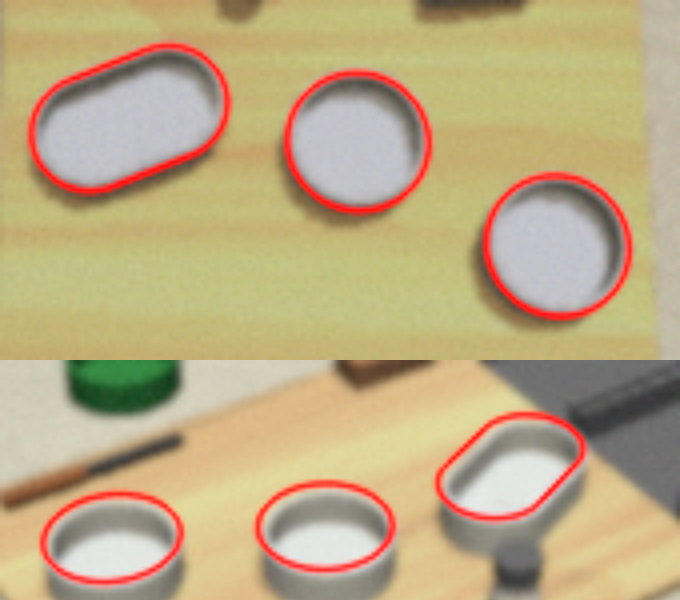

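Call:
{"api": "play_rows", "payload": {
  "motion": [
    [[-0.5,57.4,-45.3,9,0,0,-6.1],[-0.5,57.4,-45.3,9,0,0,-6.1],[-0.5,57.4,-45.3,9,0,0,-6.1],[-0.5,57.4,-45.3,9,0,0,-6.1],[-0.5,57.4,-45.3,9,0,0,-6.1],[-0.5,57.4,-45.3,9,0,0,-6.1],[-0.5,57.4,-45.3,9,0,0,-6.1],[-0.5,57.4,-45.3,9,0,0,-6.1],[-0.5,57.4,-45.3,9,0,0,-6.1],[-0.5,57.4,-45.3,9,0,0,-6.1],[-0.5,57.4,-45.3,9,0,0,-6.1],[-0.5,57.4,-45.3,9,0,0,-6.1],[-0.5,57.4,-45.3,9,0,0,-6.1],[-0.5,57.4,-45.3,9,0,0,-6.1],[-0.5,57.4,-45.3,9,0,0,-6.1],[-0.5,57.4,-45.3,9,0,0,-6.1],[-0.5,57.4,-45.3,9,0,0,-6.1]]
  ],
  "newtons": 20
}}

```text
t: 2.52
tool_pos: [0.5989, -0.0122, 0.1415]
tool_rot: [-3.086, -0.589, -0.001]
contact_force: [0.1, 1.0, 0.7]
opening: 0.0638
```

```bash
python3 - <<'E'
from h import *
st();print(plan((.5986,-.0113,.02),111.7))
im=ctrl.get_image("wrist");save("w1",im["color"],None,1.4)
E
```

```text
t 2.52 tcp [ 0.5989 -0.0122  0.1415] F [0.1 1.  0.7] open 0.0638 q [-0.14  0.06  1.76  0.    1.32  1.05]
tool x [0.93  0.368 0.   ] y [ 0.368 -0.93  -0.   ] jaw deg -68.4
(array([-3.04554231e-03, -9.14350314e-02,  1.21549338e+01]), array([-0.00309772, -0.0235243 , -0.0915693 ]))
```

View pics/w1.png

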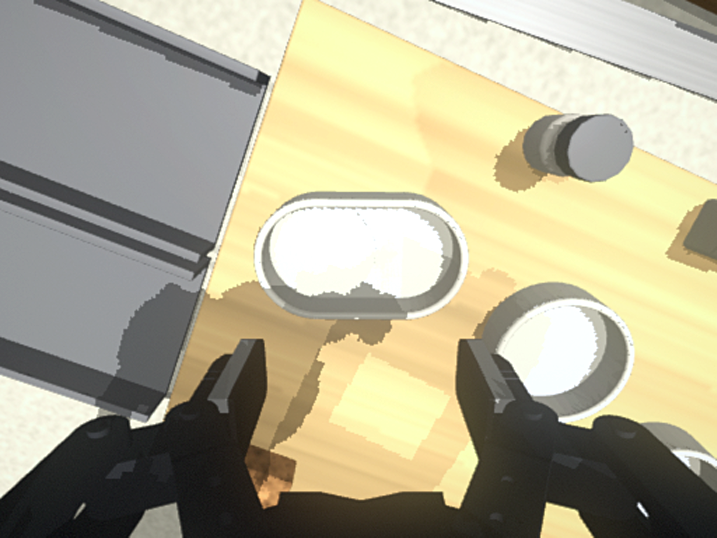

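Call:
{"api": "play_rows", "payload": {
  "motion": [
    [[-0.5,0,-0.1,5,0,0,0],[-0.5,0,-0.1,9,0,0,0],[-0.5,0,-0.1,11,0,0,0],[-0.5,0,-0.1,12.3,0,0,0],[-0.5,0,-0.1,12.4,0,0,0],[-0.75,0,-0.1,12.5,0,0,0],[-0.75,0,-0.1,12.6,0,0,0],[-0.75,0,-0.1,12.6,0,0,0]]
  ]
}}

```text
t: 3.58
tool_pos: [0.5991, -0.0111, 0.0162]
tool_rot: [3.086, 0.589, 0.002]
contact_force: [-0.6, -0.0, 0.7]
opening: 0.0752
```

```bash
python3 - <<'E'
from h import *
st();print(plan((.497,-.008,.016),89.3))
im=ctrl.get_image("wrist");save("w2",im["color"],None,1.4)
E
```

```text
t 3.58 tcp [ 0.5991 -0.0111  0.0162] F [-0.6 -0.   0.7] open 0.0752 q [-0.14  0.22  1.82  0.    1.11  1.05]
tool x [0.93  0.368 0.001] y [ 0.368 -0.93   0.   ] jaw deg -68.4
(array([-9.37874613e+00, -4.05060103e+00,  8.24064567e-03]), array([ 1.16812519e-02, -8.57660812e-02,  2.23219789e+01]))
```

View pics/w2.png

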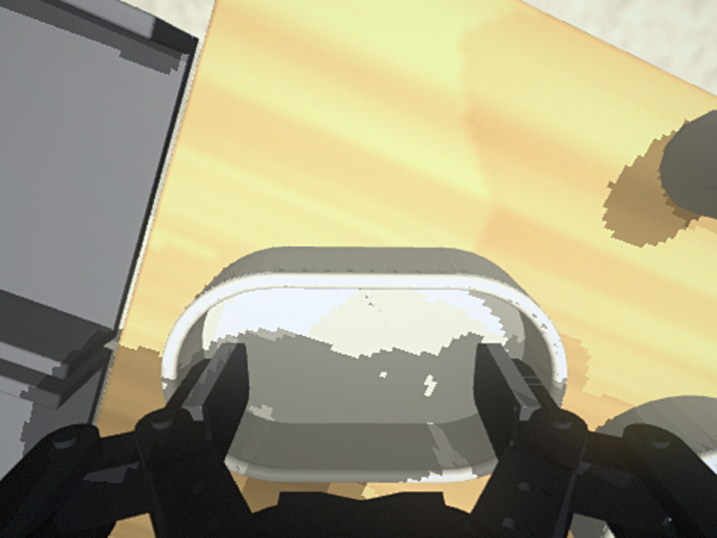

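Call:
{"api": "play_rows", "payload": {
  "motion": [
    [[-0.75,-1.0,-0.4,0,0,0,2.4],[-0.75,-2.2,-0.9,0,0,0,5.2],[-0.75,-3.4,-1.5,0,0,0,8],[-0.75,-4.6,-2.0,0,0,0,11],[-0.75,-5.8,-2.5,0,0,0,14],[-0.75,-7.0,-3.0,0,0,0,17],[-0.75,-8.2,-3.5,0,0,0,20],[-0.75,-9.2,-4.0,0,0,0,22.3],[-0.75,-9.5,-4.1,0,0,0,22.3],[-0.75,-9.5,-4.1,0,0,0,22.3]]
  ]
}}

```text
t: 4.88
tool_pos: [0.4958, -0.008, 0.0163]
tool_rot: [-3.141, 0.018, -0.003]
contact_force: [0.1, 0.5, 1.2]
opening: 0.0748
```

```bash
python3 - <<'E'
from m import *
st()
im=ctrl.get_image("wrist");save("w3",im["color"],None,1.4)
im=ctrl.get_image("top");save("t3",im["color"],(30,90,380,245),2.28)
E
```

```text
t 4.88 tcp [ 0.4958 -0.008   0.0163] F [0.1 0.5 1.2] open 0.0748 q [-0.17 -0.01  2.07  0.    1.08  1.42]
tool x [ 1.    -0.011  0.002] y [-0.011 -1.    -0.   ] jaw deg -90.6
```

View pics/w3.png

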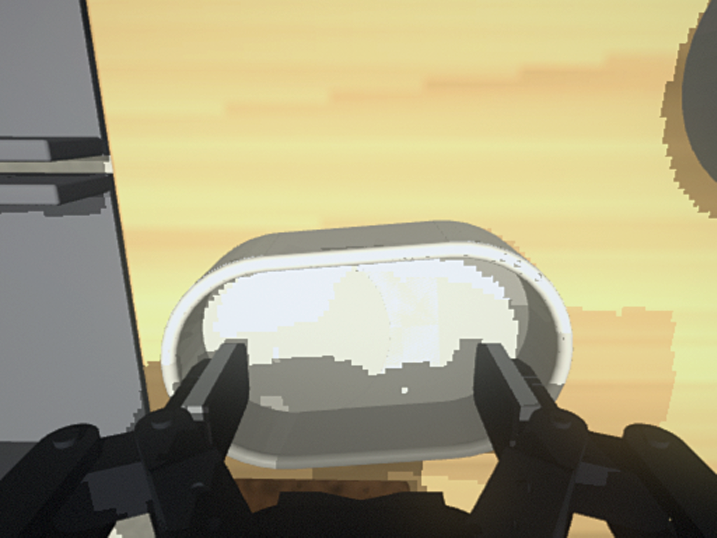

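View pics/t3.png

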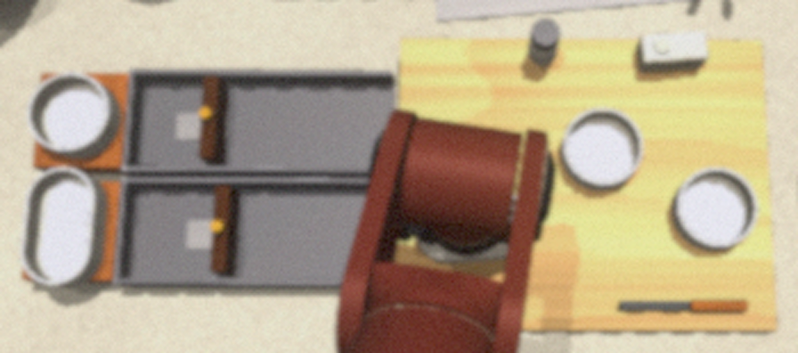

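```bash
python3 - <<'E'
from h import *
im=ctrl.get_image("wrist")
for u in [(162,365),(572,370),(270,252),(450,239),(280,468),(480,457)]: print(u,cast(im,np.array(u)/1.4,.042)[0].round(4))
E
```

```text
(162, 365) [0.5069 0.0483 0.042 ]
(572, 370) [ 0.5039 -0.0698  0.042 ]
(270, 252) [0.5403 0.0149 0.042 ]
(450, 239) [ 0.5432 -0.0328  0.042 ]
(280, 468) [0.4705 0.0167 0.042 ]
(480, 457) [ 0.4739 -0.0453  0.042 ]
```

Call:
{"api": "play_rows", "payload": {
  "motion": [
    [[-0.75,-0.5,0,0,0,0,3],[-0.75,-1.0,-0.1,0,0,0,5],[-0.75,-1.0,-0.6,0,0,0,4],[-0.75,-0.8,-1.4,0,0,0,3],[-0.75,-0.5,-2.4,0,0,0,1],[-0.75,-0.2,-3.4,0,0,0,0],[-0.75,0,-4.4,0,0,0,0],[-0.75,0,-5.4,0,0,0,0],[-0.75,0.1,-6.4,0,0,0,0],[-0.75,0.2,-7.4,0,0,0,0],[-0.75,0.2,-8.2,0,0,0,0],[-0.75,0.2,-9.0,0,0,0,0],[-0.75,0.2,-9.8,0,0,0,0],[-0.75,0.2,-10.6,0,0,0,0],[-0.75,0.2,-11.4,0,0,0,0],[-0.75,0.2,-12.2,0,0,0,0],[-0.75,0.2,-13.0,0,0,0,0],[-0.75,0.2,-13.8,0,0,0,0],[-0.75,0.2,-14.6,0,0,0,0],[-0.75,0.2,-15.3,0,0,0,0]]
  ]
}}

```text
t: 7.52
tool_pos: [0.4996, 0.1455, 0.016]
tool_rot: [-3.141, 0.018, -0.002]
contact_force: [-0.4, -1.0, -0.2]
opening: 0.0746
```

```bash
python3 - <<'E'
from m import *
st()
im=ctrl.get_image("wrist");save("w4",im["color"],None,1.4)
im=ctrl.get_image("scene");save("s4",im["color"],(250,110,450,260),4)
E
```

```text
t 7.53 tcp [0.4996 0.1455 0.016 ] F [-0.4 -1.  -0.2] open 0.0746 q [ 0.14  0.05  2.01 -0.    1.09  1.72]
tool x [ 1.    -0.011  0.001] y [-0.011 -1.    -0.   ] jaw deg -90.7
```

View pics/w4.png

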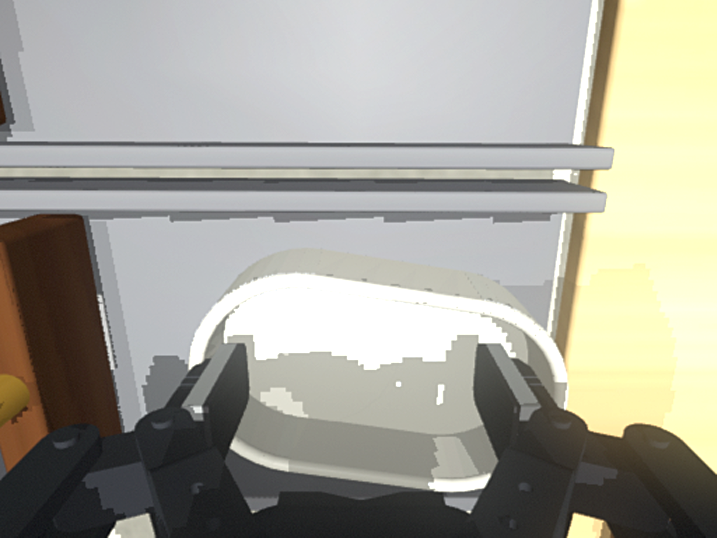

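View pics/s4.png

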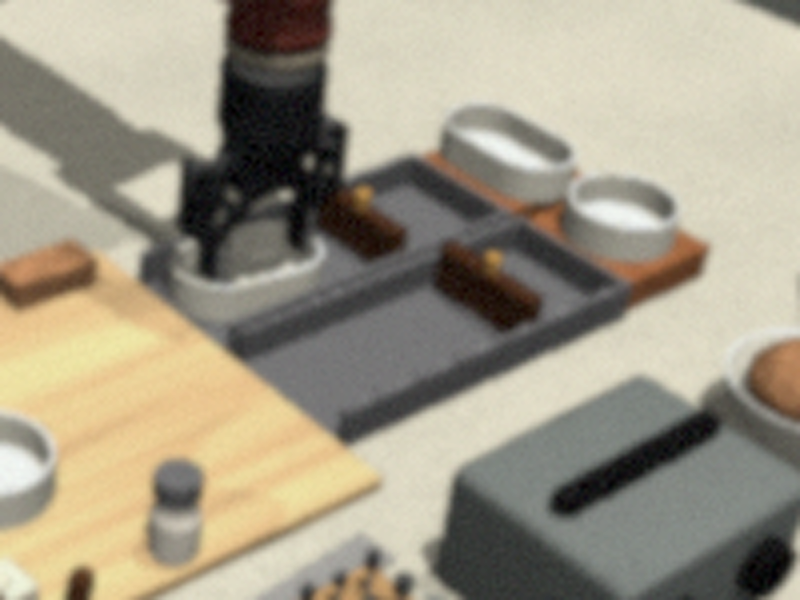

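Call:
{"api": "play_rows", "payload": {
  "motion": [
    [[-0.75,0,-0.8,0,0,0,-2],[-0.75,0,-1.6,0,0,0,-5],[-0.75,0,-2.2,0.2,0,0,-5],[-0.75,0,-2.6,0.5,0,0,-3],[-0.75,0,-2.8,0.6,0,0,0],[-0.75,0,-2.8,0.6,0,0,0]]
  ]
}}

```text
t: 8.38
tool_pos: [0.502, 0.1726, 0.0142]
tool_rot: [3.139, -0.015, 0.005]
contact_force: [-8.9, -13.2, 23.4]
opening: 0.0748
```

```bash
python3 - <<'E'
from m import *
st()
im=ctrl.get_image("wrist");save("w5",im["color"],None,1.4)
im=ctrl.get_image("top");save("t5",im["color"],(75,110,215,225),5)
E
```

```text
t 8.38 tcp [0.502  0.1726 0.0142] F [ -8.9 -13.2  23.4] open 0.0748 q [ 0.19  0.07  1.99 -0.    1.08  1.77]
tool x [ 1.    -0.009  0.003] y [-0.009 -1.     0.003] jaw deg -90.5
```

View pics/w5.png

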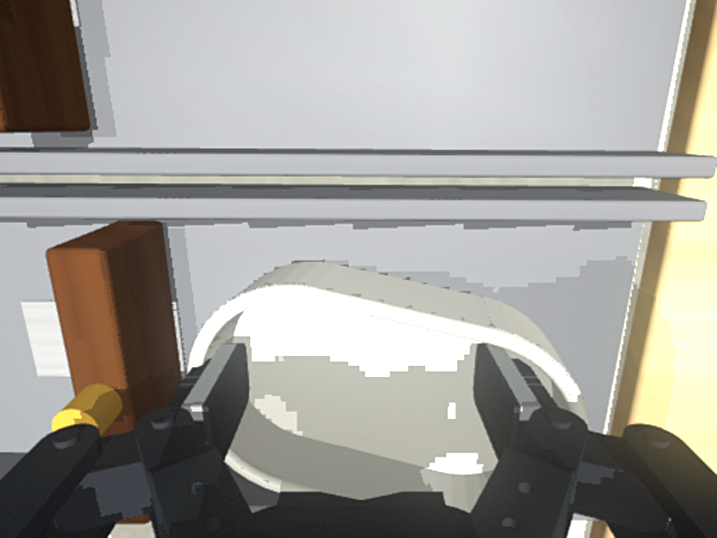

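View pics/t5.png

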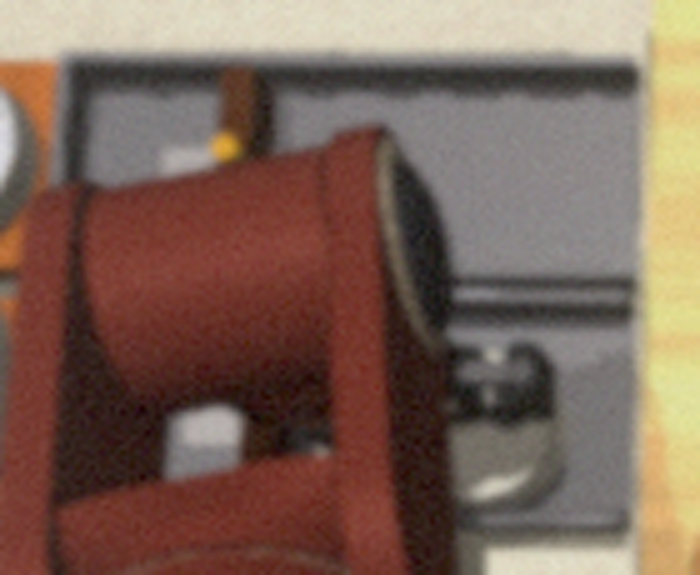

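Call:
{"api": "play_rows", "payload": {
  "motion": [
    [[-0.75,0,0,-0.5,0,0,0],[-0.6,0,0.2,-1.2,0,0,0],[0,0,0.2,-2,0,0,0],[1,0,0.2,-3,0,0,0],[1,0,0.2,-3,0,0,0],[1,0,0.2,-3,0,0,0]]
  ]
}}

```text
t: 9.22
tool_pos: [0.5017, 0.1707, 0.0441]
tool_rot: [3.139, -0.014, 0.005]
contact_force: [0.7, -0.4, -0.4]
opening: 0.0001
```

```bash
python3 - <<'E'
from m import *
st()
im=ctrl.get_image("wrist");save("w6",im["color"],None,1.4)
im=ctrl.get_image("scene");save("s6",im["color"],(250,110,450,260),4)
E
```

```text
t 9.22 tcp [0.5017 0.1707 0.0441] F [ 0.7 -0.4 -0.4] open 0.0001 q [ 0.19  0.02  1.98 -0.    1.14  1.77]
tool x [ 1.    -0.009  0.003] y [-0.009 -1.     0.003] jaw deg -90.5
```

View pics/w6.png

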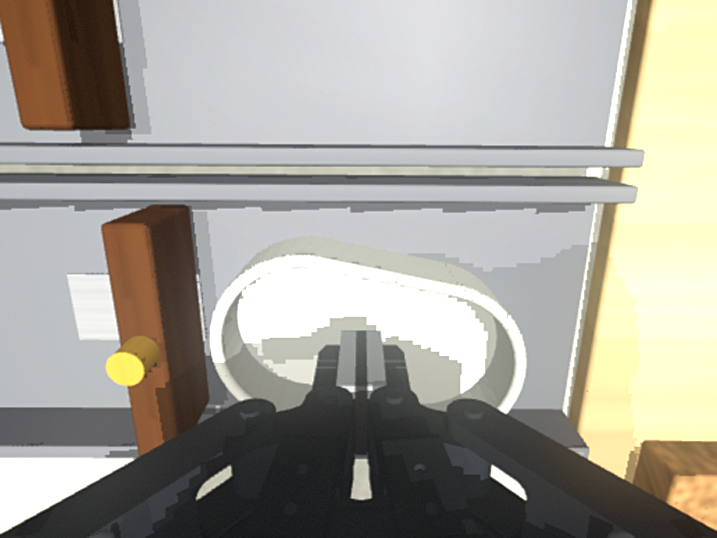

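View pics/s6.png

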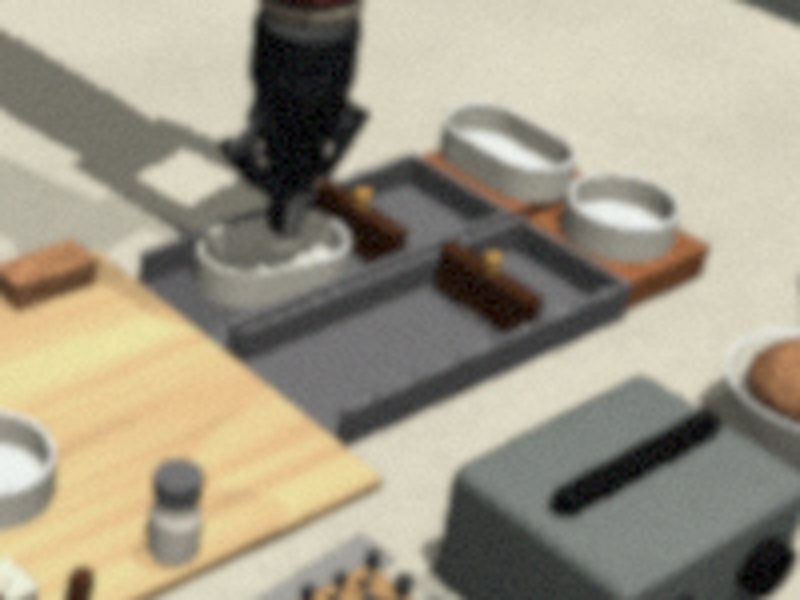

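```bash
python3 - <<'E'
from h import *
im=ctrl.get_image("wrist")
for u in [(210,330),(526,365),(330,262),(430,275),(300,254)]: print(u,cast(im,np.array(u)/1.4,.035)[0].round(4))
for u in [(186,206),(208,407)]: print("stop",cast(im,np.array(u)/1.4,.045)[0].round(4),cast(im,np.array(u)/1.4,.005)[0].round(4))
print(plan((.503,.19,.016),89.3))
E
```

```text
(210, 330) [0.5071 0.2246 0.035 ]
(526, 365) [0.4914 0.1083 0.035 ]
(330, 262) [0.5324 0.1803 0.035 ]
(430, 275) [0.5273 0.1454 0.035 ]
(300, 254) [0.5354 0.1905 0.035 ]
stop [0.5541 0.2239 0.045 ] [0.5473 0.2392 0.005 ]
stop [0.4815 0.225  0.045 ] [0.4542 0.2406 0.005 ]
(array([ 0.12984713, -1.94556619,  2.764483  ]), array([ 0.16365764, -0.12665378,  0.17327285]))
```

Call:
{"api": "play_rows", "payload": {
  "motion": [
    [[1,0,-0.5,1.5,0,0,0],[1,0,-1.2,2.4,0,0,0],[1,0,-2.2,2.4,0,0,0],[1,0,-2.8,2.4,0,0,0],[1,-0.1,-3.2,2.4,0,0,0],[1,-0.2,-3.6,2.4,0,0,0],[1,-0.2,-4.0,2.4,0,0,0],[1,-0.2,-4.4,2.4,0,0,0],[1,-0.2,-4.8,2.4,0,0,0],[1,-0.2,-5.2,2.4,0,0,0],[1,-0.2,-5.3,2.4,0,0,0]]
  ]
}}

```text
t: 10.75
tool_pos: [0.5002, 0.2225, 0.0197]
tool_rot: [3.136, -0.013, 0.004]
contact_force: [0.7, -7.5, 3.0]
opening: -0.0001
```

```bash
python3 - <<'E'
from m import *
st()
im=ctrl.get_image("wrist");save("w7",im["color"],None,1.4)
E
```

```text
t 10.75 tcp [0.5002 0.2225 0.0197] F [ 0.7 -7.5  3. ] open -0.0001 q [ 0.29  0.1   1.94 -0.01  1.1   1.87]
tool x [ 1.    -0.008  0.002] y [-0.008 -1.     0.006] jaw deg -90.5
```

View pics/w7.png

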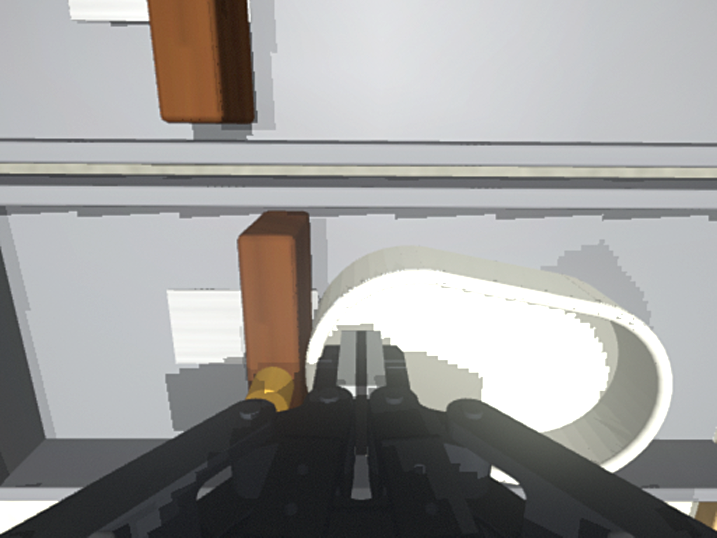

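```bash
python3 - <<'E'
from m import *
im=ctrl.get_image("wrist");t=ctrl.get_image("top")
print("now",cast(im,np.array((270,385))/1.4,.05)[0].round(4),"start",cast(t,(125,189),.05)[0].round(4))
print("front now",cast(im,np.array((309,212))/1.4,.045)[0].round(4),cast(im,np.array((295,240))/1.4,.045)[0].round(4))
print("R stop front", cast(im,np.array((250,120))/1.4,.005)[0].round(4))
E
```

```text
now [0.5071 0.2475 0.05  ] start [0.5036 0.247  0.05  ]
front now [0.5551 0.235  0.045 ] [0.5476 0.239  0.045 ]
R stop front [0.5783 0.2574 0.005 ]
```

Call:
{"api": "play_rows", "payload": {
  "motion": [
    [[1,0,-0.3,0,0,0,0],[1,0,-0.6,0,0,0,0],[1,0,-0.9,0,0,0,0],[1,0,-1.0,0,0,0,0],[1,0,0,0,0,0,0],[1,0,0.2,-4,0,0,0],[1,1,4,-8,0,0,0],[1,2,9,-8,0,0,0],[1,3.5,15,-8,0,0,0],[1,5,21,-8,0,0,0],[1,7,27,-8,0,0,0],[1,8.6,33,-8,0,0,0],[1,8.6,35.3,-8,0,0,0],[1,8.6,35.3,-8,0,0,0],[1,8.6,35.3,-8,0,0,0]]
  ]
}}

```text
t: 12.78
tool_pos: [0.5826, -0.1299, 0.1015]
tool_rot: [3.137, -0.013, 0.003]
contact_force: [-0.3, 0.2, -0.5]
opening: -0.0001
```

```bash
python3 - <<'E'
from m import *
st()
t=ctrl.get_image("top");save("t8",t["color"],(75,110,215,225),5)
print(plan((.5828,-.140,.023),89.3))
E
```

```text
t 12.78 tcp [ 0.5826 -0.1299  0.1015] F [-0.3  0.2 -0.5] open -0.0001 q [-0.34  0.1   1.79 -0.    1.25  1.24]
tool x [ 1.    -0.009  0.002] y [-0.009 -1.     0.004] jaw deg -90.5
(array([4.14484991e-03, 1.00780485e+00, 7.86018593e+00]), array([ 0.26500165, -0.11294013,  0.25160382]))
```

View pics/t8.png

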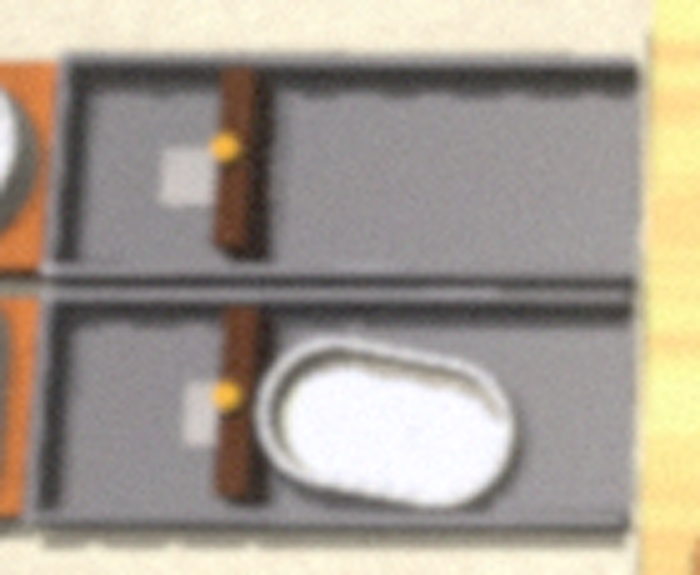

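Call:
{"api": "play_rows", "payload": {
  "motion": [
    [[1,0,1.0,4,0,0,0],[1,0,1.0,7,0,0,0],[1,0,1.0,7.9,0,0,0],[1,0,0.4,7.9,0,0,0],[1,0,-0.3,7.9,0,0,0],[1,0.2,-1.2,7.9,0,0,0],[1,0.5,-2.4,7.9,0,0,0],[1,1.0,-4,7.9,0,0,0],[1,1.6,-5.8,7.9,0,0,0],[1,2.2,-7.6,7.9,0,0,0],[1,2.8,-9.4,7.9,0,0,0],[1,3.1,-11.2,7.9,0,0,0],[1,3.2,-13,7.9,0,0,0],[1,3.2,-14.8,7.9,0,0,0],[1,3.2,-16.6,7.9,0,0,0],[1,3.2,-18,7.9,0,0,0],[1,3.2,-19.2,7.9,0,0,0],[1,3.2,-20,7.9,0,0,0]]
  ]
}}

```text
t: 15.08
tool_pos: [0.6161, 0.0706, 0.0214]
tool_rot: [3.137, -0.012, 0.002]
contact_force: [0.2, -0.7, -0.7]
opening: -0.0
```

```bash
python3 - <<'E'
from m import *
st()
t=ctrl.get_image("wrist");save("w9",t["color"],None,1.4)
def btn(c):
    hsv=cv2.cvtColor(c,cv2.COLOR_RGB2HSV);m=((hsv[...,0]>15)&(hsv[...,0]<28)&(hsv[...,1]>150)).astype(np.uint8)
    n,l,s,ce=cv2.connectedComponentsWithStats(m[100:230,85:190]);return [(s[i,4],(ce[i]+[85,100]).round(1)) for i in range(1,n) if s[i,4]>6]
print(btn(cv2.imread("pics/top0.png")[:,:,::-1]))
print(btn(ctrl.get_image("top")["color"]))
E
```

```text
t 15.07 tcp [0.6161 0.0706 0.0214] F [ 0.2 -0.7 -0.7] open -0.0 q [-0.    0.25  1.76 -0.    1.12  1.58]
tool x [ 1.    -0.008  0.001] y [-0.008 -1.     0.004] jaw deg -90.4
[(np.int32(27), array([120.7, 139. ])), (np.int32(31), array([125.7, 188.7]))]
[(np.int32(29), array([120.6, 139.1])), (np.int32(29), array([121.1, 188.9]))]
```

View pics/w9.png

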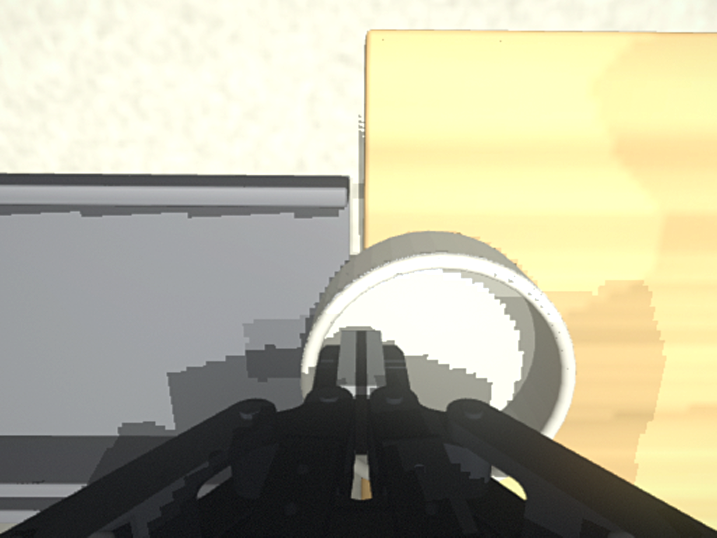

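Call:
{"api": "play_rows", "payload": {
  "motion": [
    [[1,0,-0.6,0,0,0,0],[1,0,-1.4,0,0,0,0],[1,0,-2.2,0,0,0,0],[1,0,-3.0,0,0,0,0],[1,0,-3.8,0,0,0,0],[1,0,-4.6,0,0,0,0],[1,0,-5.4,0,0,0,0],[1,0,-6.2,0,0,0,0],[1,0,-7.0,0,0,0,0],[1,0,-7.8,0,0,0,0],[1,0.1,-8.6,0,0,0,0],[1,0.1,-9.4,0,0,0,0],[1,0.1,-10.2,0.2,0,0,0],[1,0.1,-11.2,0.3,0,0,0],[1,0.1,-12.2,0.3,0,0,0],[1,0.1,-13.2,0.3,0,0,0],[1,0.1,-14.2,0.3,0,0,0],[1,0.1,-14.8,0.3,0,0,0],[1,0.1,-14.8,0.3,0,0,0]]
  ]
}}

```text
t: 17.55
tool_pos: [0.6179, 0.2195, 0.0175]
tool_rot: [3.138, -0.01, 0.002]
contact_force: [0.3, -0.0, -0.5]
opening: -0.0
```

```bash
python3 - <<'E'
from m import *
st()
t=ctrl.get_image("wrist");save("w10",t["color"],None,1.4)
E
```

```text
t 17.55 tcp [0.6179 0.2195 0.0175] F [ 0.3 -0.  -0.5] open -0.0 q [ 0.23  0.33  1.67 -0.    1.14  1.81]
tool x [ 1.    -0.007  0.001] y [-0.007 -1.     0.003] jaw deg -90.4
```

View pics/w10.png

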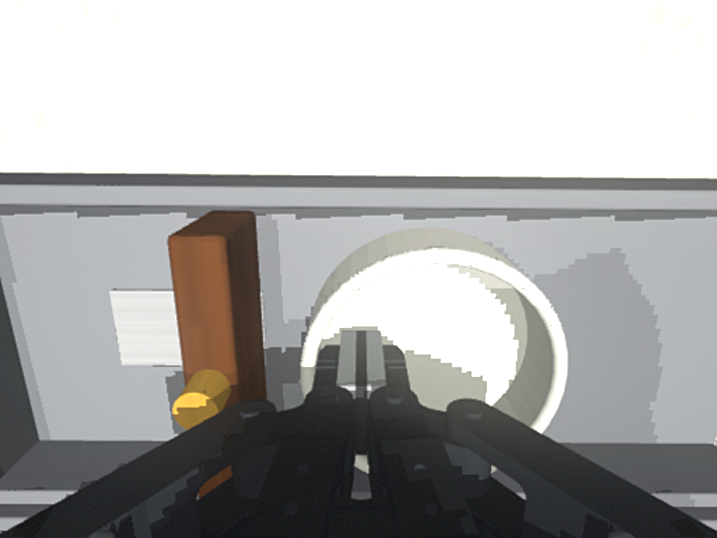

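Call:
{"api": "play_rows", "payload": {
  "motion": [
    [[1,0,-0.5,0,0,0,0],[1,0,-1.0,0,0,0,0],[1,0,-1.0,0,0,0,0],[1,0,0.2,0,0,0,0],[1,0,0.4,-4,0,0,0],[1,-1,4,-8,0,0,0],[1,-2,10,-8,0,0,0],[1,-3,16,-8,0,0,0],[1,-4,22,-8,0,0,0],[1,-5.5,28,-8,0,0,0],[1,-7,34,-8,0,0,0],[1,-8.5,40,-8,0,0,0],[1,-9.6,45,-8,0,0,0],[1,-9.6,47.5,-8,0,0,0],[1,-9.6,47.5,-8,0,0,0],[1,-9.6,47.5,-8,0,0,0]]
  ]
}}

```text
t: 19.6
tool_pos: [0.5186, -0.2538, 0.0987]
tool_rot: [3.139, -0.01, 0.001]
contact_force: [-1.1, 1.5, 0.5]
opening: 0.0003
```

```bash
python3 - <<'E'
from m import *
st()
t=ctrl.get_image("top");save("t11",t["color"],(75,110,215,225),5)
print(plan((.5187,-.255,.022),89.3))
for u in [(0,0)]: pass
hsv=cv2.cvtColor(t["color"],cv2.COLOR_RGB2HSV);m=((hsv[...,1]<25)&(hsv[...,2]>105)).astype(np.uint8)
m[:, :126]=0;m[:,203:]=0;m[:120]=0;m[168:]=0
cs,_=cv2.findContours(m,cv2.RETR_EXTERNAL,cv2.CHAIN_APPROX_NONE);k=max(cs,key=cv2.contourArea)
print(cv2.minAreaRect((cast(t,k[:,0],.035)[:,:2]*1000).astype(np.float32)))
E
```

```text
t 19.6 tcp [ 0.5186 -0.2538  0.0987] F [-1.1  1.5  0.5] open 0.0003 q [-0.58  0.06  1.84 -0.    1.24  0.99]
tool x [ 1.    -0.006  0.   ] y [-0.006 -1.     0.003] jaw deg -90.3
(array([1.91991296e-03, 1.28691529e-01, 7.67121845e+00]), array([ 0.15776081, -0.02327828,  0.39254351]))
((611.4983520507812, 158.95184326171875), (177.57669067382812, 87.86438751220703), 87.11308288574219)
```

View pics/t11.png

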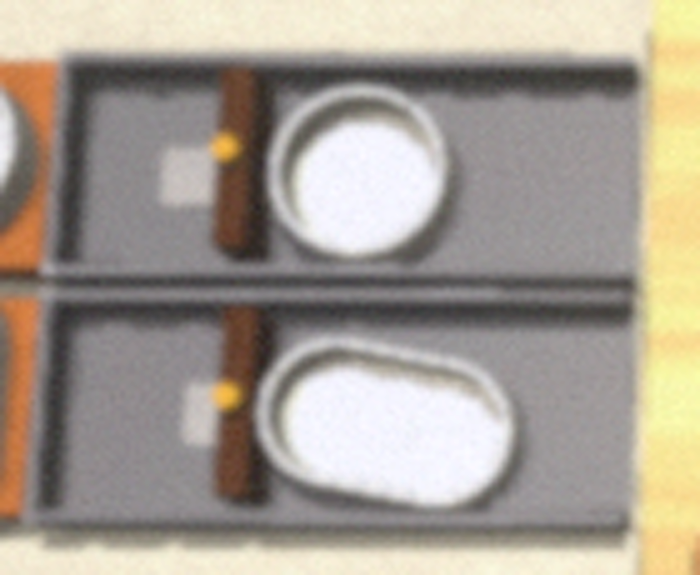

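Call:
{"api": "play_rows", "payload": {
  "motion": [
    [[1,0,0.1,4,0,0,0],[1,0,0.1,7,0,0,0],[1,0,0.1,7.7,0,0,0],[1,0.1,-0.5,7.7,0,0,0],[1,0.4,-1.4,7.7,0,0,0],[1,1.0,-2.8,7.7,0,0,0],[1,2.0,-4.8,7.7,0,0,0],[1,3.1,-6.8,7.7,0,0,0],[1,4.2,-8.8,7.7,0,0,0],[1,5.3,-10.8,7.7,0,0,0],[1,6.4,-12.8,7.7,0,0,0],[1,7.5,-14.8,7.7,0,0,0],[1,8.5,-17,7.7,0,0,0],[1,9.2,-19.2,7.7,0,0,0],[1,9.5,-21.4,7.7,0,0,0],[1,9.6,-23.6,7.7,0,0,0],[1,9.6,-26,7.7,0,0,0],[1,9.6,-28.4,7.7,0,0,0],[1,9.6,-30.4,7.7,0,0,0],[1,9.6,-31.8,7.7,0,0,0]]
  ]
}}

```text
t: 22.15
tool_pos: [0.6162, 0.0652, 0.0208]
tool_rot: [3.139, -0.007, 0.0]
contact_force: [0.0, -1.5, 1.1]
opening: -0.0002
```

```bash
python3 - <<'E'
from m import *
st()
t=ctrl.get_image("wrist");save("w12",t["color"],None,1.4)
E
```

```text
t 22.15 tcp [0.6162 0.0652 0.0208] F [ 0.  -1.5  1.1] open -0.0002 q [-0.01  0.25  1.77 -0.    1.12  1.56]
tool x [ 1.    -0.005  0.   ] y [-0.005 -1.     0.003] jaw deg -90.3
```

View pics/w12.png

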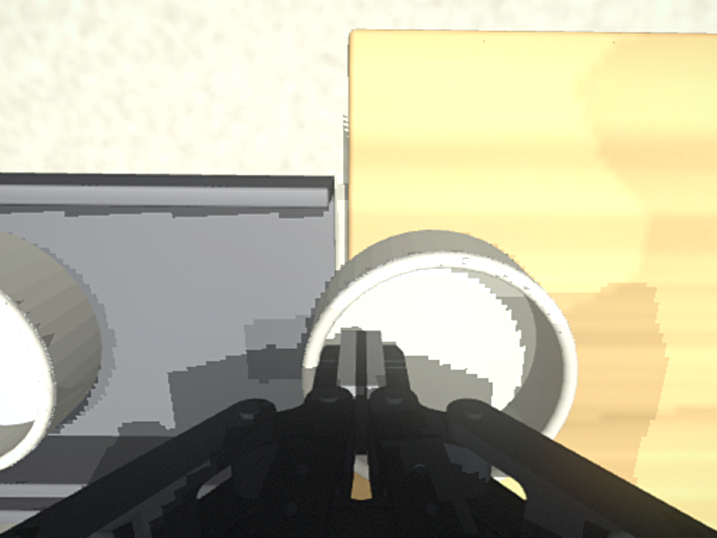

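Call:
{"api": "play_rows", "payload": {
  "motion": [
    [[1,0,-0.6,0,0,0,0],[1,0,-1.4,0,0,0,0],[1,0,-2.2,0,0,0,0],[1,0,-3.0,0,0,0,0],[1,0,-3.8,0,0,0,0],[1,0,-4.6,0,0,0,0],[1,0,-5.4,0,0,0,0],[1,0,-6.2,0,0,0,0],[1,0.1,-7.0,0,0,0,0],[1,0.1,-7.6,0,0,0,0],[1,0.1,-8.1,0,0,0,0],[1,0.1,-8.5,0.2,0,0,0],[1,0.1,-8.5,0.3,0,0,0]]
  ]
}}

```text
t: 23.82
tool_pos: [0.6178, 0.1515, 0.0179]
tool_rot: [3.14, -0.006, 0.001]
contact_force: [0.4, -1.9, 1.6]
opening: 0.0003
```

```bash
python3 - <<'E'
from m import *
st()
t=ctrl.get_image("wrist");save("w13",t["color"],None,1.4)
t=ctrl.get_image("top");save("t13",t["color"],(75,110,215,225),5)
E
```

```text
t 23.82 tcp [0.6178 0.1515 0.0179] F [ 0.4 -1.9  1.6] open 0.0003 q [ 0.12  0.29  1.72 -0.    1.12  1.7 ]
tool x [ 1.    -0.004  0.001] y [-0.004 -1.     0.001] jaw deg -90.2
```

View pics/w13.png

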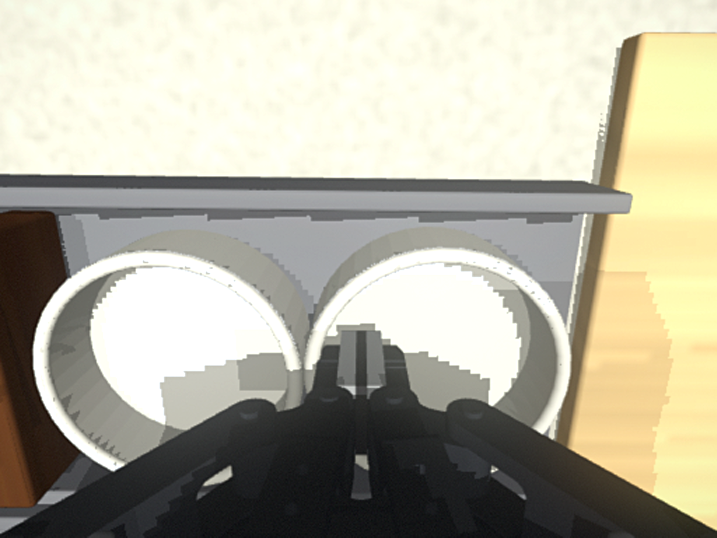

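View pics/t13.png

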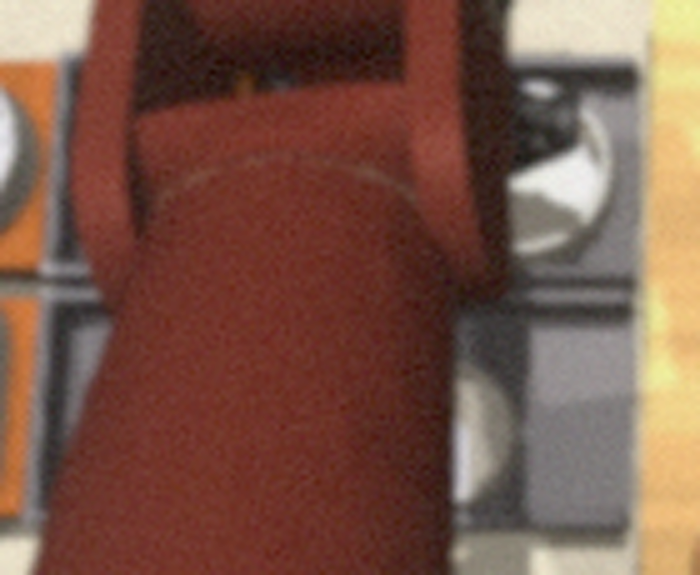

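Call:
{"api": "play_rows", "payload": {
  "motion": [
    [[1,0,-0.2,0,0,0,0],[1,0,-0.4,0,0,0,0],[1,0,-0.4,0,0,0,0]]
  ]
}}

```text
t: 24.3
tool_pos: [0.6177, 0.1538, 0.0176]
tool_rot: [3.138, -0.007, 0.0]
contact_force: [-1.0, -7.9, 2.7]
opening: 0.0004
```

Call:
{"api": "play_rows", "payload": {
  "motion": [
    [[1,0,-0.4,0,0,0,0],[1,0,-0.7,0,0,0,0],[1,0,-1.0,0,0,0,0],[1,0,-1.2,0,0,0,0],[1,0,-1.2,0,0,0,0],[1,0,-0.3,0,0,0,0],[1,0,0,0,0,0,0],[1,0,0.2,-4,0,0,0],[1,0,4,-8,0,0,0],[1,-2,10,-10,0,0,0],[1,-4,16,-10,0,0,0],[1,-6,22,-10,0,0,0],[1,-8,28,-10,0,0,0],[1,-8,30,-10,0,0,0],[1,-8,30,-10,0,0,0]]
  ]
}}

```text
t: 26.18
tool_pos: [0.5359, -0.1467, 0.1187]
tool_rot: [3.138, -0.012, 0.001]
contact_force: [-0.1, 0.7, 0.6]
opening: 0.0003
```

```bash
python3 - <<'E'
from m import *
st()
def btn(c):
    hsv=cv2.cvtColor(c,cv2.COLOR_RGB2HSV);m=((hsv[...,0]>15)&(hsv[...,0]<28)&(hsv[...,1]>150)).astype(np.uint8)
    n,l,s,ce=cv2.connectedComponentsWithStats(m[100:230,85:190]);return [(ce[i]+[85,100]) for i in range(1,n) if s[i,4]>6]
a=btn(cv2.imread("pics/top0.png")[:,:,::-1]);t=ctrl.get_image("top");b=btn(t["color"])
for i in (0,1): print(a[i],b[i],(cast(t,b[i],.05)-cast(t,a[i],.05))[0].round(4))
save("t15",t["color"],(30,90,380,245),2.28);save("t15b",t["color"],(75,110,215,225),5)
s=ctrl.get_image("scene");save("s15",s["color"],(150,110,450,300),2.6)
E
```

```text
t 26.18 tcp [ 0.5359 -0.1467  0.1187] F [-0.1  0.7  0.6] open 0.0003 q [-0.4  -0.02  1.88 -0.    1.28  1.18]
tool x [ 1.    -0.008  0.   ] y [-0.008 -1.     0.003] jaw deg -90.4
[120.74074074 139.03703704] [115.09090909 138.95454545] [0.0003 0.0133 0.    ]
[125.74193548 188.67741935] [120.7826087  188.60869565] [0.0003 0.0114 0.    ]
```

View pics/t15.png

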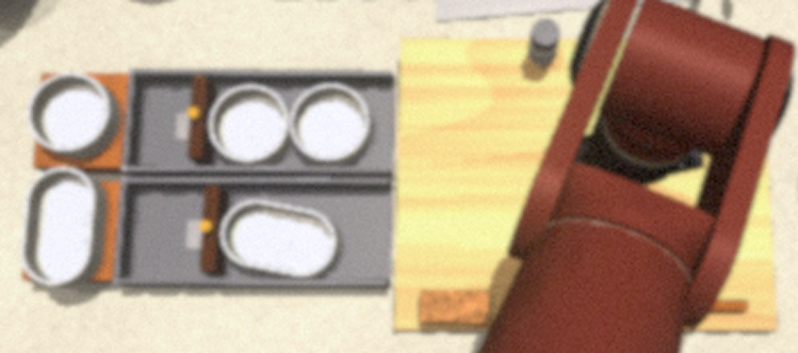

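View pics/t15b.png

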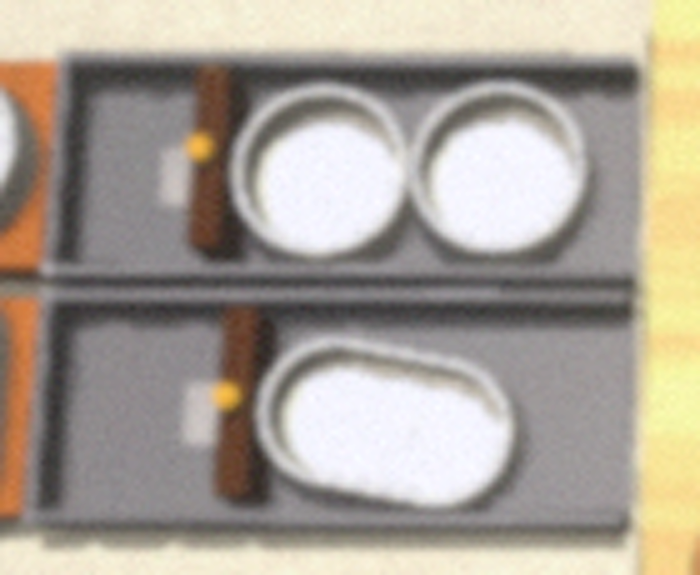

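View pics/s15.png

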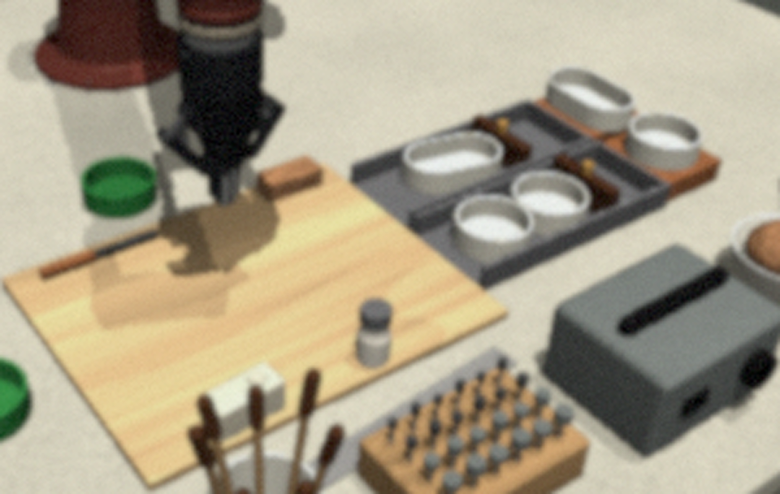

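```bash
python3 - <<'E'
from station import ctrl
print(ctrl.finish_job(), ctrl.get_obs()["t"])
E
```

```text
the job is handed in; nothing more can be done
the job is handed in; nothing more can be done
```

The dishes are sorted and the job is handed in, at about 26 s on the robot's clock. The two white round dishes are in the +x tray, whose end sample is round. The oval dish is in the -x tray, whose end sample is oval. I dragged each dish from inside with the fingertips, without lifting it, along the board and down the step, then on until it pushed the stop back.

**Last checks, from the top and scene views after backing off:**
- **Stops:** the brass buttons had moved about 13 mm in the round tray and 11 mm in the oval tray.
- **Dishes:** all three lie flat and wholly inside. The rounds' centres are about 84 mm apart, which is one diameter, so they are touching to within roughly 1 mm of picture error.
- **Bystanders:** the jar and sanding block look unmoved from above, and the mould in the scene view. The arm partly hid the file from above. The green look-alikes were not touched.
- **Contact:** the force reading was about zero, with the fingers clear of everything.

**What went less well:**
- **Press on the oval:** once it was in the tray, the opened fingers pressed down with about 23 N, probably by their knuckles on the rim. I raised them, shut them and finished the push that way. The pictures show no tilt or damage.
- **Oval's angle:** it lies turned about 8 degrees in its tray.

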